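Lock the dish hold-down bar on the orbital shaker

ROBOT

A 6-joint arm with a two-finger parallel gripper is mounted at the origin on a cart in front of the work surface, level with it; the furniture and walls round the work are solid. World frame = base frame: x ahead of the robot, y to its left, z up, the work surface at z = 0. Lengths are in m, angles in degrees, forces in N, time in s.
With the tool pointing down it reaches from about 0.375 to 0.9 m from the base axis. Payload 3.1 kg.
Tool frame: the origin (TCP) lies midway between the tips of the shut fingers; the grasp point (between the pads) lies 19 mm behind it; z points along the fingers, y is the line along which they close (so a half turn about z gives the same grasp; the last joint's range is limited). The gripper opens to 87 mm and grips with 3 to 60 N. Pads are 19 mm wide; open, the fingers measure 117 mm over their backs; the gripper's body (75 mm by 190 mm) begins 51 mm behind the grasp point.
Start: joints at [-80.758, 30.224, 82.088, -0, 67.689, -10.227], TCP at [0.208, -0.589, 0.223] pointing down, gripper open.
Joint ranges: [-176.69, 176.69], [-43.24, 126.21], [12.49, 139.97], [-82, 262], [0, 151.66], [-163.58, 163.58]. Speed limits (degrees/s): [159.86, 159.86, 180, 180, 180, 180].

INTERFACE

Orientations are given as a 3x3 rotation matrix whose columns are the frame's x, y, z axes.
In Python, from rig import bot gives the robot as it stands.
- The arm moves only by the shell command python3 steer.py 'ROWS'. ROWS is rows parted by semicolons, their numbers by spaces, 1 to 20 of them, each of 7 numbers: dx, dy, dz in m, then a rotation vector rx, ry, rz in degrees, then the opening from 0.0 (shut) to 1.0 (fully open); each row is the pose to reach, as a shift and turn from the pose commanded when the command began, along the tool's axes at that moment; what a row does not reach only later rows make up. A row lasts 1/10 s, in which the tool goes at most 0.05 m and 8.59 degrees, less where a joint would pass 70% of its speed; a pose out of reach is approached as far as the arm can. The fingers move at their own pace and stop on an object; the grip force is fixed at half the most. Time passes only in rows, so rows that do not move let the fingers close. It prints the time, the measured TCP pose, the force, the opening and the grip force at its end.
- bot.read_state(): the state, without advancing time (a new reading comes with each control period).
- bot.capture(name): name is "scene" or "top" or "wrist"; returns a dict with "color" (420x560x3 uint8, red, green, blue), "K" (3x3 intrinsics, pixels), "view" (4x4, takes a point from world to camera coordinates); the wrist camera has in their place "mount" (4x4, takes a point from camera to tool coordinates, whose origin is the TCP and whose axes are the flange's). Camera axes: x right, y up, looking along -z (the intrinsics and any distortion apply to the point x, -y, -z); pixel columns grow to the right and rows downward; lengths in m; the calibration is good to about 2 mm. The wrist camera is an equidistant fisheye: a pixel r from the principal point sees the ray r / f radians off the axis. A picture is of the moment at which its call begins: read the wrist's pose just before it. There is no depth.
- bot.hand_in(): hands the job in; it is judged then, once.
The state is a dict: "time_s": time; "joint_positions": joint angles; "qvel": joint speeds; "tau": joint torques, N m; "position": TCP position; "tcp_rot": TCP orientation; "force": force on the tool from outside, world axes, zero at the start; "moment": the same for the moment, N m; "opening": opening from 0.0 (shut) to 1.0 (fully open); "grasp_force": force on a finger pad.
Only numpy, scipy, OpenCV 4.12 (cv2) and the standard library are available. Lean on these libraries where they do the work, as an engineer would, in place of code of your own. Each camera call takes 0.05 s, during which the arm holds its last target. There are 200 camera calls.

TASK

Clamp the stack of petri dishes on the orbital shaker with the flat steel hold-down bar: tilt it and hook its oblong eye under the T-headed post (clamped somewhere along its slot, so feel for its neck; do not force it), then lay it level on both seats with its round hole over the locating pin. Then swing the latch fully across its end so that it cannot lift, leaving the dishes and the other loose things where they are.

Things in the scene. Friction and masses are not known exactly. Their poses are not given: they have to be found in the camera images.
- hold_bar: loose flat steel hold-down bar, lying on the bench, 198 long (x), 5 thick. Origin: on its underside, below the middle of the grip rib; z up, x runs from the wide end with the oblong eye (x = -106) to the end with the round hole (x = +92). 40 wide from x = -106 to -50, then 30 wide. 0.18 to 0.29 kg. A bulky centrifuge stands between it and the shaker, from x = 520 back (robot frame): pass in front
- shaker: white orbital shaker, fixed on the bench, its front with the knobs to -x. Origin: on the bench under its middle, z up. Platform 236 x 170, its mat at z = 72; four dish pins 18 tall at x, y = +-36. Two round seats 32 across, tops at z = 105, near x = -75 (T-post) and at x = +66 (pin). Fitted, the bar lies with its frame along the shaker's, origin at x = y = 0, z = 105, 3 above the dishes
- post_slot (a point): middle of the T-post's slot, at seat height (shaker x = -75, z = 105). The post is clamped tight up to 9 either way from here along shaker x: feel for it. From its seat a neck 12 in diameter rises 15 to the T-head, 65 long (shaker x), 14 wide, 7 thick, centred on the neck. The head is longer than the bar's eye: the bar passes it only tilted, round-hole end raised 25 to 32 degrees
- locating_pin (a point): centre of the seat at the locating pin (shaker x = +66, z = 105). The pin is 10 in diameter, 9 tall, with a tapered top; the bar's round hole drops over it
- bar_eye (a point): middle of the oblong eye at the bar's underside (bar x = -75). The eye goes right through, 44 long (bar x = -97 to -53), 22 wide; the strip beyond it at the tip is 9 wide. To hook it, that strip is let down past the T-head's -x end and slid under the head till it meets the neck (+x); the bar is then levelled and drawn back till its hole is over the pin
- bar_hole (a point): middle of the round hole, 14 in diameter, at the bar's underside (bar x = +66)
- bar_grip (a point): middle of the black grip rib on top of the bar (22 above the underside): 46 long (bar x), 14 thick (bar y), from 5 to 33 above the underside; pinch it across bar y
- latch (a joint): angle of the swivel latch (rad) about a vertical axis: 0 = fully closed, straight across the bar's end, against a stop; starts open at 1.25 to 1.75. Seen from above it closes clockwise. Light friction holds it where it is left (about 1 N at the knob turns it)
- latch_pivot (a point): axis of the latch at its underside (shaker x = +84, y = +30, z = 112). The latch is a steel arm 41 long from the axis, 14 wide, 5 thick; its underside passes 2 above the top of the fitted bar. At 0 it points to shaker -y, at 1.57 to shaker +x
- latch_knob (a point): middle of the black round knob, 12 in diameter, 18 tall, that stands upright on the latch arm, 30 from the axis; the arm's top (the knob's foot) is 11 below and the knob's top 7 above this point
- dish_lower: lower petri dish, 91 in diameter, 15 tall, origin under its middle, loose on the shaker's mat between the four pins
- dish_upper: upper petri dish, same size, stacked on the lower one, its top 30 above the mat
- tips: bystander: pipette tip box, yellow with a clear lid, 89 x 118 x 90 tall, origin under its middle
- tape: bystander: roll of tape lying flat, 82 in diameter, 19 tall
- tweezers: bystander: steel forceps lying flat, 130 long
- small_beaker: bystander: glass beaker, 59 wide, 70 tall, behind the shaker

How it is judged:
By the outcome, as a careful person would: the job done as asked, in the order asked, and still so for the second after the job is handed in, with the robot touching nothing.
It also fails if it takes over 58 s, if anything falls off the work surface, if the arm or the gripper's body presses on something with over 40 N, if the wrist force passes 120 N, or if a joint passes its speed limit or range.

## Working session

There is one attempt and no reset: what is moved stays moved. The work goes in short steps, Python scripts to look and compute and a shell command to move; the robot and the scene stay as the last step left them, time stands still between calls to the robot, and variables do not carry over. Pictures are saved under pics/ and viewed, at most 10 in all, crops included, and the job is handed in when it is done.

```bash
ls; mkdir -p pics; python3 - <<'E'
from rig import bot
import cv2,numpy as np,pickle
s=bot.read_state();print(s['position'],np.round(s['tcp_rot'],3),s['time_s'],s['opening'])
d={}
for n in ('scene','top'):
    c=bot.capture(n);d[n]=c;cv2.imwrite(f'pics/{n}0.png',c['color'][:,:,::-1]);print(n,c['K'],np.round(c['view'],3),c.keys())
pickle.dump(d,open('cams.pkl','wb'))
E
```

```text
pics
rig.py
steer.py
[ 0.20823049 -0.58850489  0.22157152] [[ 0.943  0.333 -0.   ]
 [ 0.333 -0.943  0.002]
 [ 0.    -0.002 -1.   ]] 0.0 1.002074823270759
scene [[496.98431477   0.         285.7169861 ]
 [  0.         496.98431477 203.82113411]
 [  0.           0.           1.        ]] [[-0.847 -0.531 -0.018  0.523]
 [ 0.242 -0.415  0.877 -0.178]
 [-0.473  0.739  0.48  -1.196]
 [ 0.     0.     0.     1.   ]] dict_keys(['color', 'K', 'view'])
top [[490.9702088    0.         276.45032685]
 [  0.         490.9702088  213.95445201]
 [  0.           0.           1.        ]] [[-0.03  -1.    -0.     0.131]
 [ 0.985 -0.029  0.167 -0.553]
 [-0.167  0.005  0.986 -1.494]
 [ 0.     0.     0.     1.   ]] dict_keys(['color', 'K', 'view'])
```

View pics/top0.png

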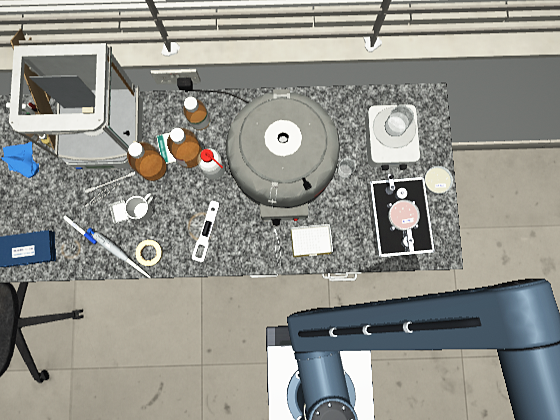

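View pics/scene0.png

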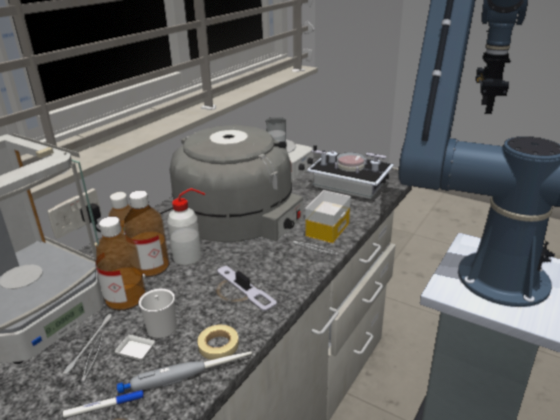

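The top view shows the bar at about (207,231) and the shaker at about (402,217), with the tip box at (312,240) between them. I'll make enlarged crops for accurate pixels.

```bash
python3 - <<'E'
import cv2,pickle,numpy as np
c=pickle.load(open('cams.pkl','rb'))['top']['color'][:,:,::-1]
a=cv2.resize(c[195:270,180:240],None,fx=7.5,fy=7.5,interpolation=cv2.INTER_CUBIC)
b=cv2.resize(c[170:262,365:440],None,fx=6,fy=6,interpolation=cv2.INTER_CUBIC)
o=np.zeros((563,800,3),np.uint8);o[:a.shape[0],:350]=a[:563,:350];o[:b.shape[0],350:]=b
cv2.imwrite('pics/crop1.png',o)
E
```

```text
(no output)
```

View pics/crop1.png

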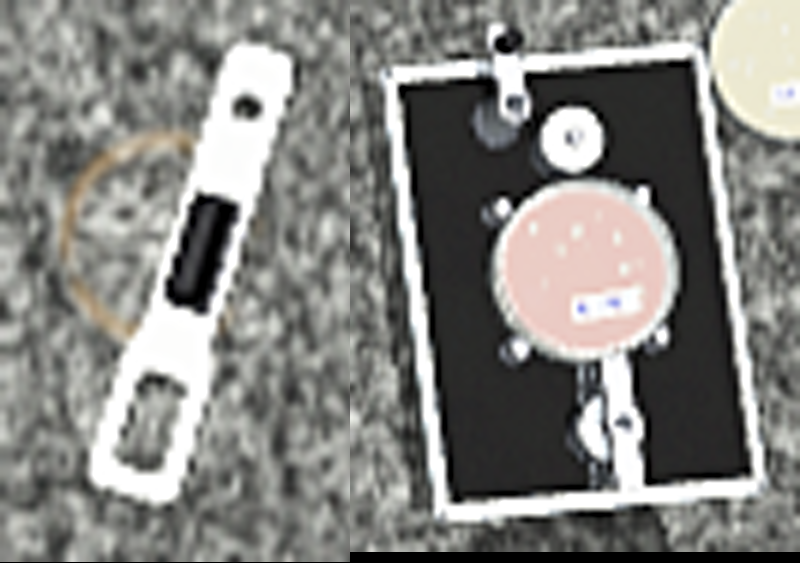

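The crop shows the bar hole at (247,105), the eye at (152,422) and the rib top at about (202,253). On the shaker it shows the pin seat at (572,138), the latch pivot at (515,102), the knob top at (509,40) and the T-head from (617,357) to (630,488). I'll fit the poses from these.

```bash
cat > h.py <<'E'
import numpy as np,pickle
from scipy.optimize import least_squares
def cam(n): return pickle.load(open('cams.pkl','rb'))[n]
def proj(c,P):
    P=np.atleast_2d(P);q=P@c['view'][:3,:3].T+c['view'][:3,3]
    return np.c_[c['K'][0,2]+c['K'][0,0]*q[:,0]/-q[:,2], c['K'][1,2]+c['K'][1,1]*-q[:,1]/-q[:,2]]
def tow(p,L):
    L=np.array(L,float);c,s=np.cos(p[2]),np.sin(p[2])
    return np.c_[p[0]+c*L[:,0]-s*L[:,1],p[1]+s*L[:,0]+c*L[:,1],L[:,2]]
def fit(c,L,px,p0):
    f=lambda p:(proj(c,tow(p,L))-px).ravel()
    r=least_squares(f,p0,loss='soft_l1');return r.x,f(r.x).reshape(-1,2)
def unproj(c,px,z):
    R=c['view'][:3,:3];t=c['view'][:3,3];o=-R.T@t
    d=R.T@np.array([(px[0]-c['K'][0,2])/c['K'][0,0],-(px[1]-c['K'][1,2])/c['K'][1,1],-1])
    return o+d*(z-o[2])/d[2]
E
python3 - <<'E'
from h import *
c=cam('top')
A=lambda u:(np.array(u)+.5)/7.5-.5+[180,195]
B=lambda u:(np.array(u)+.5-[350,0])/6-.5+[365,170]
Lb=[(.066,0,.005),(-.075,0,.003),(.0,0,.033),(-.106,.020,.005),(-.106,-.020,.005),(.092,.015,.005),(.092,-.015,.005)]
ub=[(247,105),(152,422),(205,250),(92,485),(175,502),(228,42),(294,58)]
p,r=fit(c,Lb,A(ub),[.6,.25,0]);print('bar',p[:2],np.degrees(p[2]));print(r.round(2).tolist())
Ls=[(.066,0,.105),(.084,.030,.117),(.118,.085,.072),(.118,-.085,.072),(-.118,-.085,.072),(-.118,.085,.072),(.036,.036,.09),(.036,-.036,.09),(-.036,-.036,.09),(-.036,.036,.09),(0,0,.102)]
us=[(572,138),(515,102),(385,72),(703,44),(767,485),(443,519),(502,206),(643,192),(662,333),(517,345),(586,268)]
p,r=fit(c,Ls,B(us),[.6,-.25,0]);print('sh',p[:2],np.degrees(p[2]));print(r.round(2).tolist())
k=unproj(c,B((509,40)),.112+.005+.018);q=unproj(c,B((515,102)),.117)
print('knob',k,'pivot',q,tow(p,[(.084,.03,.112)]))
for u in [(617,357),(630,488),(622,422)]:
    w=unproj(c,B(u),.127)[:2]-p[:2];cs,sn=np.cos(p[2]),np.sin(p[2]);print('head local',cs*w[0]+sn*w[1],-sn*w[0]+cs*w[1])
print('tips',unproj(c,(312,240),.09))
E
```

```text
bar [0.52281998 0.33974994] -16.447246751032484
[[-0.12, 0.29], [0.44, 0.23], [-1.44, -0.69], [-0.44, -0.4], [0.6, 0.55], [0.17, -0.11], [0.28, 0.07]]
sh [ 0.53537621 -0.2710151 ] 3.5689522767079325
[[-0.03, -0.14], [-0.19, 0.12], [-0.77, -0.7], [0.22, -0.9], [0.54, 0.66], [-0.85, 0.12], [0.05, 0.18], [-0.11, 0.39], [-0.0, 0.07], [0.64, 0.23], [0.32, -0.32]]
knob [ 0.64544613 -0.23117465  0.135     ] pivot [ 0.61768852 -0.23643354  0.117     ] [[ 0.61734581 -0.23584431  0.112     ]]
head local -0.05000519102516504 -0.0011756324649415278
head local -0.11469148447802999 0.0013421578342371872
head local -0.0821568213820039 0.0007872835403663105
tips [0.4658629  0.01013085 0.09      ]
```

```bash
cat >> h.py <<'E'
from scipy.spatial.transform import Rotation as Rn
def Rt(yaw,tilt=0): return (Rn.from_euler('z',yaw,degrees=True)*Rn.from_euler('y',-tilt,degrees=True)).as_matrix()@np.diag([1,-1,-1.])
def offs(s,targets):
    R=np.array(s['tcp_rot']);p=np.array(s['position'])
    for q,yaw,tilt in targets:
        print(np.round(R.T@(np.array(q)-p),4),np.round(Rn.from_matrix(R.T@Rt(yaw,tilt)).as_rotvec(degrees=True),2))
E
python3 - <<'E'
from h import *
from rig import bot
offs(bot.read_state(),[((.42,-.30,.26),0,0),((.42,.2,.26),0,0),((.523,.34,.12),-16.4,0)])
E
```

```text
[ 0.2959 -0.2016 -0.0378] [-0.11 -0.   19.47]
[ 0.4625 -0.673  -0.0369] [-0.11 -0.   19.47]
[ 0.6062 -0.7704  0.1034] [-1.100e-01  2.000e-02  3.587e+01]
```

```bash
python3 steer.py '0.296 -0.202 -0.038 0 0 19.5 1;0.296 -0.202 -0.038 0 0 19.5 1;0.296 -0.202 -0.038 0 0 19.5 1;0.296 -0.202 -0.038 0 0 19.5 1;0.296 -0.202 -0.038 0 0 19.5 1;0.296 -0.202 -0.038 0 0 19.5 1;0.296 -0.202 -0.038 0 0 19.5 1;0.296 -0.202 -0.038 0 0 19.5 1;0.462 -0.673 -0.037 0 0 19.5 1;0.462 -0.673 -0.037 0 0 19.5 1;0.462 -0.673 -0.037 0 0 19.5 1;0.462 -0.673 -0.037 0 0 19.5 1;0.462 -0.673 -0.037 0 0 19.5 1;0.462 -0.673 -0.037 0 0 19.5 1;0.462 -0.673 -0.037 0 0 19.5 1;0.462 -0.673 -0.037 0 0 19.5 1;0.462 -0.673 -0.037 0 0 19.5 1;0.462 -0.673 -0.037 0 0 19.5 1;0.462 -0.673 -0.037 0 0 19.5 1;0.462 -0.673 -0.037 0 0 19.5 1'; python3 - <<'E'
from h import *
from rig import bot
s=bot.read_state();print(s['joint_positions'])
offs(s,[((.523,.34,.13),-16.4,0)])
E
```

```text
time_s: 2.1
position: [0.4193, 0.1997, 0.2591]
tcp_rot: [[1.0, 0.003, -0.001], [0.003, -1.0, -0.001], [-0.001, 0.001, -1.0]]
force: [-0.2, -0.2, 0.3]
opening: 1.001
grasp_force: 0.0
[ 1.16743288e+01  1.50071032e+01  1.01617150e+02 -5.21186105e-02
  6.34281569e+01  1.01549718e+02]
[ 0.1042 -0.1401  0.1289] [ 0.06  0.03 16.55]
```

```bash
python3 steer.py '0.104 -0.14 0.129 0 0 16.5 1;0.104 -0.14 0.129 0 0 16.5 1;0.104 -0.14 0.129 0 0 16.5 1;0.104 -0.14 0.129 0 0 16.5 1;0.104 -0.14 0.129 0 0 16.5 1;0.104 -0.14 0.129 0 0 16.5 1;0.104 -0.14 0.129 0 0 16.5 1'; python3 - <<'E'
from h import *
from rig import bot
import cv2
s=bot.read_state();c=bot.capture('wrist')
print(s['position'],c['K'],np.round(c['mount'],4),c.keys())
pickle.dump((s,c),open('w1.pkl','wb'))
cv2.imwrite('pics/w1.png',c['color'][:,:,::-1])
E
```

```text
time_s: 2.8
position: [0.5235, 0.3371, 0.1308]
tcp_rot: [[0.958, -0.286, -0.001], [-0.286, -0.958, -0.001], [-0.001, 0.002, -1.0]]
force: [0.4, 0.3, 0.5]
opening: 1.0
grasp_force: 0.0
[0.52352202 0.33707636 0.13079876] [[325.1922621    0.         282.96023531]
 [  0.         325.1922621  212.59336053]
 [  0.           0.           1.        ]] [[-2.000e-04  9.610e-01  2.765e-01  7.650e-02]
 [ 1.000e+00  3.000e-04 -5.000e-04 -6.000e-04]
 [-5.000e-04  2.765e-01 -9.610e-01 -1.628e-01]
 [ 0.000e+00  0.000e+00  0.000e+00  1.000e+00]] dict_keys(['color', 'K', 'mount'])
```

View pics/w1.png

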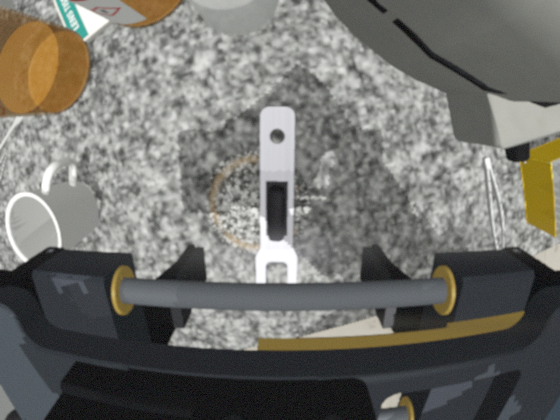

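The wrist view shows the hole at (278,135), the bar edges at columns 260 and 295, and the rib from rows 182 to 240 around column 277. I'll check the bar pose from these.

```bash
cat >> h.py <<'E'
def wray(s,c,px):
    K=c['K'];u=np.array([px[0]-K[0,2],px[1]-K[1,2]]);r=np.hypot(*u);th=r/K[0,0]
    d=np.array([u[0]/r*np.sin(th),-u[1]/r*np.sin(th),-np.cos(th)])
    R=np.array(s['tcp_rot']);M=c['mount'];return R@M[:3,3]+s['position'],R@M[:3,:3]@d
def wpt(s,c,px,z):
    o,d=wray(s,c,px);return o+d*(z-o[2])/d[2]
E
python3 - <<'E'
from h import *
s,c=pickle.load(open('w1.pkl','rb'))
p=np.array([.5228,.3397,np.radians(-16.45)]);cs,sn=np.cos(p[2]),np.sin(p[2])
for n,u,z in [('hole',(278,135),.005),('tipL',(260,120),.005),('tipR',(295,120),.005),('end',(277,107),.005),('midL',(260,170),.005),('midR',(295,170),.005),('rib+x',(277,183),.033),('eyeL',(257,275),.005),('eyeR',(297,275),.005)]:
    w=wpt(s,c,u,z);q=w[:2]-p[:2];print(n,w.round(4),'bar',np.round([cs*q[0]+sn*q[1],-sn*q[0]+cs*q[1]],4))
E
```

```text
hole [0.5865 0.3231 0.005 ] bar [0.0658 0.0021]
tipL [0.6039 0.3344 0.005 ] bar [0.0793 0.0179]
tipR [0.5951 0.305  0.005 ] bar [ 0.0791 -0.0128]
end [0.6106 0.3168 0.005 ] bar [0.0907 0.0029]
midL [0.5612 0.3476 0.005 ] bar [0.0346 0.0185]
midR [0.5521 0.3176 0.005 ] bar [ 0.0344 -0.0129]
rib+x [0.5504 0.3345 0.033 ] bar [0.028  0.0028]
eyeL [0.4628 0.3824 0.005 ] bar [-0.0696  0.024 ]
eyeR [0.4515 0.3444 0.005 ] bar [-0.0697 -0.0157]
```

```bash
python3 - <<'E'
from h import *
from rig import bot
offs(bot.read_state(),[((.5234,.3416,.008),-16.6,0)])
E
```

```text
[-0.0014 -0.0042  0.1236] [ 0.04 -0.   -0.03]
```

```bash
python3 steer.py '-0.0014 -0.0042 0.04 0 0 0 1;-0.0014 -0.0042 0.08 0 0 0 1;-0.0014 -0.0042 0.10 0 0 0 1;-0.0014 -0.0042 0.115 0 0 0 1;-0.0014 -0.0042 0.12 0 0 0 1;-0.0014 -0.0042 0.123 0 0 0 1;-0.0014 -0.0042 0.1236 0 0 0 1;-0.0014 -0.0042 0.1236 0 0 0 1'
```

```text
time_s: 3.65
position: [0.5244, 0.3439, 0.0082]
tcp_rot: [[0.959, -0.284, 0.002], [-0.284, -0.959, 0.001], [0.002, -0.001, -1.0]]
force: [-0.7, 0.0, -0.1]
opening: 0.997
grasp_force: 0.0
```

```bash
python3 steer.py '0 0 0 0 0 0 0;0 0 0 0 0 0 0;0 0 0 0 0 0 0;0 0 0 0 0 0 0;0 0 0 0 0 0 0;0 0 0 0 0 0 0;0 0 0 0 0 0 0;0 0 0 0 0 0 0;0 0 0 0 0 0 0;0 0 0 0 0 0 0'; python3 -c "
from rig import bot
for i in range(2):
  s=bot.read_state();print(s['position'],s['force'],s['opening'])"
```

```text
time_s: 4.65
position: [0.5235, 0.3436, 0.0069]
tcp_rot: [[0.959, -0.285, -0.0], [-0.285, -0.959, 0.0], [-0.0, 0.0, -1.0]]
force: [-0.2, -0.4, -0.3]
opening: 0.172
grasp_force: 0.0
[0.52353116 0.34363879 0.00694264] [-0.16969793 -0.35805428 -0.31373099] 0.17182290651369098
[0.52353116 0.34363879 0.00694264] [-0.16969793 -0.35805428 -0.31373099] 0.17182290651369098
```

```bash
python3 steer.py '0 0 0 0 0 0 0;0 0 0 0 0 0 0;0 0 0 0 0 0 0;0 0 0 0 0 0 0'
```

```text
time_s: 5.05
position: [0.5236, 0.3436, 0.007]
tcp_rot: [[0.959, -0.284, -0.0], [-0.284, -0.959, -0.0], [0.0, 0.0, -1.0]]
force: [-0.8, -0.2, 0.6]
opening: 0.161
grasp_force: 30.0
```

```bash
python3 - <<'E'
from h import *
from rig import bot
offs(bot.read_state(),[((.5236,.3436,.1),-16.5,0),((.41,.27,.23),0,0),((.41,-.26,.23),3.6,0)])
E
```

```text
[ 0.    -0.    -0.093] [ 0.01 -0.   -0.03]
[-0.0879  0.1029 -0.223 ] [ 1.000e-02  0.000e+00 -1.653e+01]
[ 0.0628  0.611  -0.223 ] [ 1.000e-02  0.000e+00 -2.013e+01]
```

```bash
python3 steer.py '0 0 -0.01 0 0 0 0;0 0 -0.03 0 0 0 0;0 0 -0.06 0 0 0 0;0 0 -0.093 0 0 0 0;-0.03 0.034 -0.136 0 0 -5.5 0;-0.06 0.07 -0.18 0 0 -11 0;-0.088 0.103 -0.223 0 0 -16.5 0;-0.084 0.12 -0.223 0 0 -16.5 0;-0.073 0.155 -0.223 0 0 -17 0;-0.06 0.2 -0.223 0 0 -17 0;-0.046 0.245 -0.223 0 0 -17.5 0;-0.032 0.29 -0.223 0 0 -18 0;-0.019 0.335 -0.223 0 0 -18 0;-0.006 0.38 -0.223 0 0 -19 0;0.007 0.425 -0.223 0 0 -19 0;0.021 0.47 -0.223 0 0 -19 0;0.034 0.515 -0.223 0 0 -20 0;0.047 0.555 -0.223 0 0 -20 0;0.057 0.59 -0.223 0 0 -20 0;0.063 0.611 -0.223 0 0 -20.1 0'
```

```text
time_s: 7.05
position: [0.41, -0.2632, 0.2305]
tcp_rot: [[0.998, 0.06, 0.001], [0.06, -0.998, -0.002], [0.001, 0.002, -1.0]]
force: [0.4, -1.2, -1.8]
opening: 0.158
grasp_force: 30.0
```

```bash
cat >> h.py <<'E'
SH=np.array([.53538,-.27102,np.radians(3.57)])
def shw(X,Y,Z): return tow(SH,[(X,Y,Z)])[0]
def tol(w):
    q=np.array(w)[:2]-SH[:2];c,s=np.cos(SH[2]),np.sin(SH[2]);return np.array([c*q[0]+s*q[1],-s*q[0]+c*q[1],w[2]])
E
python3 - <<'E'
from h import *
from rig import bot
offs(bot.read_state(),[(shw(-.0586,0,.22),3.57,29),(shw(-.0586,0,.203),3.57,29)])
E
```

```text
[0.0661 0.0155 0.0106] [ 0.14 28.93 -0.12]
[0.0661 0.0154 0.0276] [ 0.14 28.93 -0.12]
```

```bash
python3 steer.py '0.016 0.004 0 0 7 0 0;0.033 0.008 0 0 14.5 0 0;0.05 0.012 0.01 0 22 0 0;0.06 0.015 0.02 0 26 0 0;0.066 0.015 0.027 0 29 0 0;0.066 0.015 0.027 0 29 0 0;0.066 0.015 0.027 0 29 0 0;0.066 0.015 0.027 0 29 0 0'; python3 - <<'E'
from h import *
from rig import bot
import cv2
s=bot.read_state();c=bot.capture('wrist');t=bot.capture('top')
print(tol(s['position']),s['force'],s['joint_positions'],Rn.from_matrix(Rt(3.57,0).T@np.array(s['tcp_rot'])).as_rotvec(degrees=True))
pickle.dump((s,c,t),open('w2.pkl','wb'))
a=cv2.resize(t['color'][165:265,365:455],None,fx=5.5,fy=5.5,interpolation=cv2.INTER_CUBIC)
o=np.zeros((550,800,3),np.uint8);o[:,:495]=a
cv2.imwrite('pics/w2.png',c['color'][:,:,::-1]);cv2.imwrite('pics/t2.png',a[:,:,::-1])
E
```

```text
time_s: 7.85
position: [0.4773, -0.2712, 0.2038]
tcp_rot: [[0.873, 0.063, 0.484], [0.056, -0.998, 0.029], [0.485, 0.002, -0.875]]
force: [-0.4, 0.1, -1.9]
opening: 0.158
grasp_force: 30.0
[-0.05799073  0.00348728  0.20378602] [-0.36548355  0.05070699 -1.90040124] [-55.24624465  21.08123021 112.28712113  41.84286171  38.4001771
  -0.43322938] [-0.07612374 29.00899271 -0.06436102]
```

View pics/w2.png

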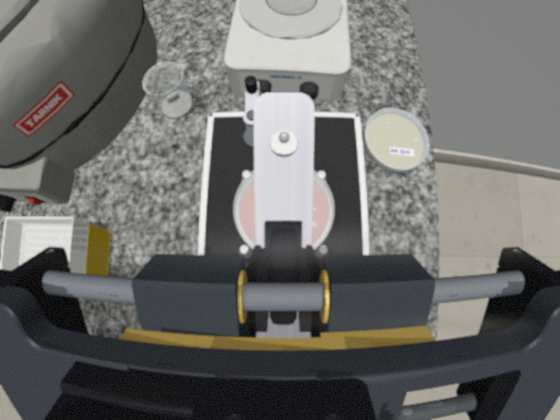

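View pics/t2.png

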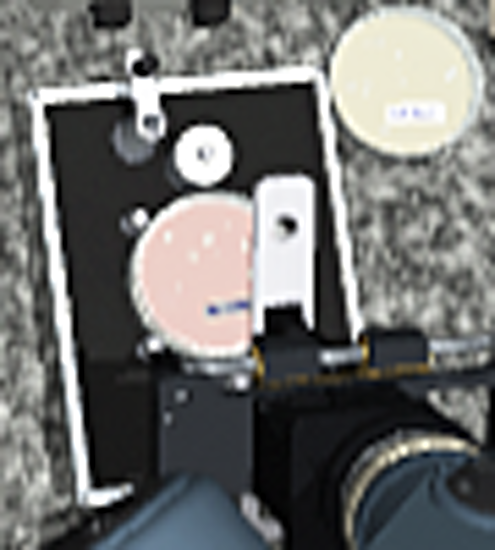

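The wrist view shows the hole as a circle at (285,142) with the pin tip seen through it at (284,136), the mat's far corners at about (210,115) and (358,115), and the knob top at (251,84). The top view shows the hole at (288,226). Comparing these with the predicted positions.

```bash
python3 - <<'E'
from h import *
s,c,t=pickle.load(open('w2.pkl','rb'))
R=np.array(s['tcp_rot']);p=np.array(s['position'])
for n,u,z in [('pin',(284,136),.114),('cornL',(210,114),.072),('cornR',(358,114),.072),('knobtop',(251,84),.135),('dishL',(233,212),.102),('dishR',(334,212),.102)]:
    print(n,tol(wpt(s,c,u,z)).round(4))
# hole at bar (.066,0,.005): tool coords (x,-y,-(z-.007))
pr=p+R@np.array([.066,0,.002]);print('pred hole',tol(pr))
print('top hole',tol(unproj(t,np.array([288.5,226.5])/5.5-.5+[365,165],pr[2])))
for u in [(285,142)]:
    o,d=wray(s,c,u);o2=R.T@(o-p);d2=R.T@d;q=o2+d2*(.002-o2[2])/d2[2];print('wrist hole tool',q)
print('pin top', tol(unproj(t,np.array([205,152])/5.5-.5+[365,165],.114)))
# bar far end corners tool plane z=.002
for u in [(253,120),(314,120),(283,93)]:
    o,d=wray(s,c,u);o2=R.T@(o-p);d2=R.T@d;q=o2+d2*(.002-o2[2])/d2[2];print(q)
E
```

```text
pin [0.0643 0.0027 0.114 ]
cornL [0.1144 0.0847 0.072 ]
cornR [ 0.1148 -0.08    0.072 ]
knobtop [0.1085 0.033  0.135 ]
dishL [-0.0044  0.0482  0.102 ]
dishR [-0.0043 -0.0421  0.102 ]
pred hole [0.00069901 0.00357803 0.23404336]
top hole [ 0.00055512 -0.00132688  0.23404336]
wrist hole tool [0.06648075 0.00073114 0.002     ]
pin top [0.06517709 0.00171483 0.114     ]
[ 0.07774292 -0.01527613  0.002     ]
[0.07775748 0.01522935 0.002     ]
[ 0.09129923 -0.00027813  0.002     ]
```

```bash
cat >> h.py <<'E'
SH[:2]+=[-.0015*np.cos(SH[2])-.003*np.sin(SH[2]),-.0015*np.sin(SH[2])+.003*np.cos(SH[2])]
E
python3 - <<'E'
from h import *
from rig import bot
s=bot.read_state();print(tol(s['position']))
offs(s,[(shw(-.0565,0,.165),3.57,29),(shw(-.0265,0,.165),3.57,29),(shw(-.0145,0,.165),3.57,29)])
E
```

```text
[-0.05637924  0.00053168  0.20383247]
[-0.019   0.0005  0.0339] [ 0.06 -0.03  0.09]
[0.0073 0.0005 0.0485] [ 0.06 -0.03  0.09]
[0.0178 0.0005 0.0543] [ 0.06 -0.03  0.09]
```

```bash
python3 steer.py '-0.006 0.0005 0.011 0 0 0 0;-0.013 0.0005 0.023 0 0 0 0;-0.019 0.0005 0.034 0 0 0 0;-0.019 0.0005 0.034 0 0 0 0;-0.019 0.0005 0.034 0 0 0 0;-0.014 0.0005 0.0368 0 0 0 0;-0.008 0.0005 0.0400 0 0 0 0;-0.002 0.0005 0.0433 0 0 0 0;0.0027 0.0005 0.046 0 0 0 0;0.0073 0.0005 0.0485 0 0 0 0;0.0073 0.0005 0.0485 0 0 0 0;0.0073 0.0005 0.0485 0 0 0 0'; python3 - <<'E'
from h import *
from rig import bot
import cv2
s=bot.read_state();print(tol(s['position']),s['force'],s['moment'])
c=bot.capture('scene')['color'][120:220,290:420,::-1]
cv2.imwrite('pics/s3.png',cv2.resize(c,None,fx=6,fy=6,interpolation=cv2.INTER_CUBIC))
E
```

```text
time_s: 9.15
position: [0.5068, -0.2693, 0.164]
tcp_rot: [[0.873, 0.063, 0.484], [0.055, -0.998, 0.031], [0.485, -0.0, -0.875]]
force: [-0.2, -1.0, -3.1]
opening: 0.157
grasp_force: 30.0
[-0.02688604  0.00047371  0.16396695] [-0.21192818 -1.03947168 -3.07609082] [ 0.0508504   0.56590185 -0.00186357]
```

View pics/s3.png

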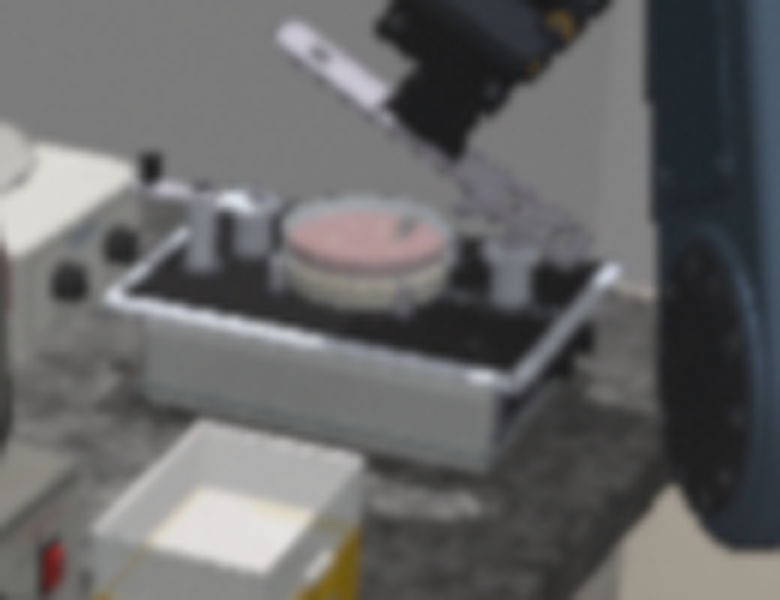

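The scene view shows the bar tilted with its eye end at the T-post, about (560,240), the dishes undisturbed, and forces low. Sliding on toward the neck.

```bash
python3 steer.py '0.0035 0 0.002 0 0 0 0;0.007 0 0.0039 0 0 0 0;0.0105 0 0.0058 0 0 0 0;0.0105 0 0.0058 0 0 0 0'; python3 steer.py '0.0017 0 0.001 0 0 0 0;0.0035 0 0.002 0 0 0 0;0.0035 0 0.002 0 0 0 0'; python3 -c "
from h import *
from rig import bot
s=bot.read_state();print(tol(s['position']),s['force'],s['moment'])"
```

```text
time_s: 9.6
position: [0.5193, -0.2689, 0.1642]
tcp_rot: [[0.873, 0.063, 0.484], [0.055, -0.998, 0.03], [0.485, 0.001, -0.874]]
force: [-0.3, -0.1, -2.2]
opening: 0.161
grasp_force: 30.0
time_s: 9.9
position: [0.523, -0.2686, 0.1641]
tcp_rot: [[0.873, 0.062, 0.484], [0.055, -0.998, 0.03], [0.485, 0.0, -0.875]]
force: [0.1, 0.1, -2.7]
opening: 0.161
grasp_force: 30.0
[-0.01073834  0.00023314  0.16405918] [ 0.13900333  0.08051044 -2.69333179] [-0.02810552  0.43576544  0.00473811]
```

```bash
python3 steer.py '0.0009 0 0.0005 0 0 0 0;0.0017 0 0.001 0 0 0 0;0.0017 0 0.001 0 0 0 0'; python3 steer.py '0.0009 0 0.0005 0 0 0 0;0.0017 0 0.001 0 0 0 0;0.0017 0 0.001 0 0 0 0';  python3 -c "
from h import *
from rig import bot
s=bot.read_state();print(tol(s['position']),s['force'],s['moment'])"
```

```text
time_s: 10.2
position: [0.5248, -0.2684, 0.164]
tcp_rot: [[0.873, 0.062, 0.484], [0.054, -0.998, 0.03], [0.485, 0.0, -0.875]]
force: [-0.7, -0.3, -3.6]
opening: 0.157
grasp_force: 30.0
time_s: 10.5
position: [0.5268, -0.2683, 0.164]
tcp_rot: [[0.873, 0.062, 0.484], [0.055, -0.998, 0.03], [0.485, 0.0, -0.875]]
force: [0.6, 0.5, -1.8]
opening: 0.158
grasp_force: 30.0
[-0.00687197  0.00020441  0.16396273] [ 0.58458558  0.50708859 -1.84955244] [-0.00242683  0.55181521  0.01137814]
```

```bash
for i in 1 2 3; do python3 steer.py '0.0009 0 0.0005 0 0 0 0;0.0009 0 0.0005 0 0 0 0;0.0009 0 0.0005 0 0 0 0' | egrep 'pos|force:'; done
```

```text
position: [0.5277, -0.2682, 0.1639]
force: [0.4, 0.1, -2.0]
grasp_force: 30.0
position: [0.5288, -0.2682, 0.1639]
force: [-0.3, -0.1, -1.3]
grasp_force: 30.0
position: [0.5297, -0.268, 0.1638]
force: [-0.7, -0.2, -2.5]
grasp_force: 30.0
```

```bash
for i in 1 2; do python3 steer.py '0.0009 0 0.0005 0 0 0 0;0.0009 0 0.0005 0 0 0 0;0.0009 0 0.0005 0 0 0 0' | egrep 'pos|force:'; done; python3 -c "
from h import *
from rig import bot
s=bot.read_state();print(tol(s['position']),s['force'],s['moment'])"
```

```text
position: [0.5303, -0.2679, 0.1636]
force: [-2.1, -0.3, -3.0]
grasp_force: 30.0
position: [0.5309, -0.2676, 0.1633]
force: [-5.0, -0.2, -3.6]
grasp_force: 30.0
[-0.00278581  0.00064904  0.16327655] [-4.98694786 -0.15244937 -3.61109164] [-0.24653127  1.64047056  0.04160245]
```

```bash
python3 - <<'E'
from h import *
from rig import bot
s=bot.read_state()
T=[]
for th in (28,26,24,22,20,18,15,12,9,7,5):
    a=np.radians(th);zi=.1065+.009*np.sin(a)
    X=-.0842+.097*np.cos(a)-.007*np.sin(a);Z=zi+.097*np.sin(a)+.007*np.cos(a)
    T.append((shw(X,.0004,Z),3.57,th))
offs(s,T)
E
```

```text
[0.0004 0.0002 0.0012] [-0.03 -0.89  0.03]
[0.0004 0.0003 0.0048] [-0.03 -2.89  0.03]
[0.0003 0.0003 0.0085] [-0.03 -4.89  0.03]
[0.0001 0.0003 0.0121] [-0.03 -6.89  0.03]
[-0.0003  0.0003  0.0158] [-0.03 -8.89  0.03]
[-0.0008  0.0003  0.0194] [ -0.03 -10.89   0.03]
[-0.0017  0.0003  0.0248] [ -0.03 -13.89   0.03]
[-0.003   0.0003  0.0302] [ -0.03 -16.89   0.03]
[-0.0044  0.0003  0.0356] [ -0.03 -19.89   0.03]
[-0.0056  0.0003  0.0391] [ -0.03 -21.89   0.04]
[-0.0068  0.0003  0.0426] [ -0.03 -23.89   0.04]
```

```bash
python3 steer.py '0.0004 0.0002 0.0012 0 -0.9 0 0;0.0004 0.0003 0.003 0 -1.9 0 0;0.0004 0.0003 0.0048 0 -2.9 0 0;0.0003 0.0003 0.0066 0 -3.9 0 0;0.0003 0.0003 0.0085 0 -4.9 0 0;0.0002 0.0003 0.0103 0 -5.9 0 0;0.0001 0.0003 0.0121 0 -6.9 0 0;0.0001 0.0003 0.0121 0 -6.9 0 0'; python3 -c "
from h import *
from rig import bot
s=bot.read_state();print(tol(s['position']),s['force'],s['moment'])"
```

```text
time_s: 12.8
position: [0.5366, -0.2667, 0.1525]
tcp_rot: [[0.926, 0.064, 0.372], [0.059, -0.998, 0.026], [0.373, -0.002, -0.928]]
force: [-5.0, -0.2, -1.3]
opening: 0.16
grasp_force: 30.0
[0.002996   0.00122474 0.15248251] [-4.98230506 -0.22874354 -1.33227486] [-0.16865871  1.67809147  0.03997987]
```

```bash
python3 - <<'E'
from h import *
from rig import bot
s=bot.read_state()
X0=tol(s['position'])[0];a=np.radians(21.9);xi=X0-.097*np.cos(a)+.007*np.sin(a);zi0=s['position'][2]-.097*np.sin(a)-.007*np.cos(a);print(xi,zi0)
T=[]
for th in (20,17,14,11,8,5):
    a=np.radians(th);zi=.1065+.009*np.sin(a)
    T.append((shw(xi+.097*np.cos(a)-.007*np.sin(a),.0008,zi+.097*np.sin(a)+.007*np.cos(a)),3.57,th))
offs(s,T)
E
```

```text
-0.08439320364966921 0.10980784552597639
[0.0001 0.0004 0.0034] [-0.18 -1.91  0.06]
[-0.      0.0005  0.0089] [-0.18 -4.91  0.07]
[-0.0004  0.0005  0.0144] [-0.17 -7.91  0.07]
[-0.001   0.0005  0.0199] [ -0.17 -10.91   0.08]
[-0.0019  0.0005  0.0254] [ -0.17 -13.91   0.08]
[-0.0031  0.0005  0.0308] [ -0.17 -16.91   0.09]
```

```bash
python3 steer.py '0.0001 0.0004 0.0018 0 -1 0 0;0.0001 0.0004 0.0034 0 -1.9 0 0;0 0.0005 0.0062 0 -3.4 0 0;0 0.0005 0.0089 0 -4.9 0 0;-0.0002 0.0005 0.0116 0 -6.4 0 0;-0.0004 0.0005 0.0144 0 -7.9 0 0;-0.0004 0.0005 0.0144 0 -7.9 0 0' | egrep 'pos|force:'; python3 steer.py '-0.0000 0 0.002 0 0 0 0' >/dev/null; python3 -c "
from h import *
from rig import bot
s=bot.read_state();print(tol(s['position']),s['force'],s['moment'],Rn.from_matrix(Rt(3.57,0).T@np.array(s['tcp_rot'])).as_rotvec(degrees=True))"
```

```text
position: [0.5415, -0.2664, 0.1389]
force: [-5.2, -0.0, -1.6]
grasp_force: 30.0
[0.00852351 0.00108809 0.13745393] [-4.3201286   0.05123723 -0.74200558] [ 0.16523949  1.22021485 -0.03170507] [ 0.22208589 14.04455143 -0.01635302]
```

```bash
python3 - <<'E'
from h import *
from rig import bot
s=bot.read_state()
T=[]
for th in (11,8,5):
    a=np.radians(th);zi=.1060+.009*np.sin(a)
    T.append((shw(-.0842+.097*np.cos(a)-.007*np.sin(a),.0006,zi+.097*np.sin(a)+.007*np.cos(a)),3.57,th))
offs(s,T)
E
```

```text
[0.0001 0.0005 0.0045] [-0.22 -3.04 -0.  ]
[-0.0001  0.0005  0.01  ] [-0.22 -6.04  0.  ]
[-0.0005  0.0005  0.0156] [-0.22 -9.04  0.01]
```

```bash
python3 steer.py '0.0001 0.0005 0.0022 0 -1.5 0 0;0.0001 0.0005 0.0045 -0.1 -3 0 0;0 0.0005 0.0072 -0.2 -4.5 0 0;-0.0001 0.0005 0.01 -0.2 -6 0 0;-0.0003 0.0005 0.0128 -0.2 -7.5 0 0;-0.0005 0.0005 0.0156 -0.2 -9 0 0;-0.0005 0.0005 0.0156 -0.2 -9 0 0' | egrep 'pos|force:'; python3 - <<'E'
from h import *
from rig import bot
import cv2
s=bot.read_state();c=bot.capture('wrist');t=bot.capture('scene')
print(tol(s['position']),s['force'],s['moment'],Rn.from_matrix(Rt(3.57,0).T@np.array(s['tcp_rot'])).as_rotvec(degrees=True))
pickle.dump((s,c,t),open('w3.pkl','wb'))
a=cv2.resize(c['color'][60:260,180:390],None,fx=3,fy=3,interpolation=cv2.INTER_CUBIC)[:,:395+5]
a=cv2.resize(c['color'][70:250,230:345],None,fx=3.3,fy=3.3,interpolation=cv2.INTER_CUBIC)
b=cv2.resize(t['color'][120:215,300:395],None,fx=4.4,fy=4.4,interpolation=cv2.INTER_CUBIC)
o=np.zeros((600,800,3),np.uint8);o[:a.shape[0],:a.shape[1]]=a[:600];o[:b.shape[0],382:]=b[:,:418]
cv2.imwrite('pics/w3.png',o[:,:,::-1])
E
```

```text
position: [0.5452, -0.267, 0.1217]
force: [-6.1, 0.9, -2.9]
grasp_force: 30.0
[0.0115503  0.00044162 0.12169201] [-6.08864648  0.85240338 -2.88533547] [ 0.05700093  1.26619384 -0.07341921] [ 0.01373143  4.90730473 -0.01671699]
```

View pics/w3.png

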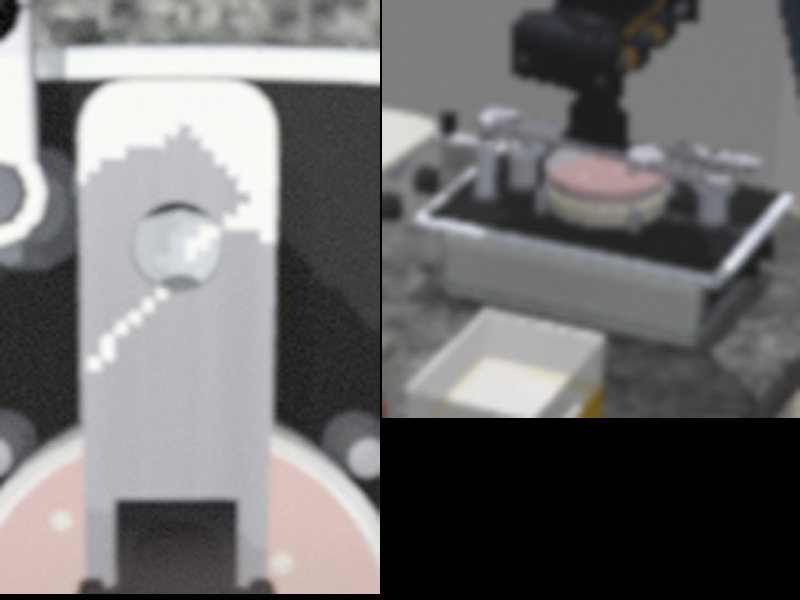

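The wrist crop shows the hole at about (178,247) with the pin's tip peeping at its bottom, about (180,280). Laterally it is centred, and the bar must be drawn back. I'll compute how far.

```bash
python3 - <<'E'
from h import *
s,c,t=pickle.load(open('w3.pkl','rb'))
f=lambda u:(np.array(u)+.5)/3.3-.5+[230,70]
R=np.array(s['tcp_rot']);p=np.array(s['position'])
print('pin +x edge',tol(wpt(s,c,f((180,276)),.114)))
o,d=wray(s,c,f((178,247)));o2=R.T@(o-p);d2=R.T@d;q=o2+d2*(.002-o2[2])/d2[2];print('hole top tool',q,tol(p+R@q), 'kin hole',tol(p+R@[.066,0,.002]))
print('dish pins', tol(wpt(s,c,f((5,457)),.09)),tol(wpt(s,c,f((365,457)),.09)))
print('pivot',tol(wpt(s,c,f((5,192)),.117)),'rim far',tol(wpt(s,c,f((200,60)),.072)))
offs(s,[(shw(.0115-.008,.0004,.1217),3.57,4.9),(shw(.0115-.010,.0004,.1217),3.57,4.9)])
E
```

```text
pin +x edge [7.18878412e-02 8.43075372e-05 1.14000000e-01]
hole top tool [6.50073417e-02 2.18435221e-05 2.00000000e-03] [0.07649044 0.00043855 0.12526032] kin hole [0.07747946 0.00046068 0.12534525]
dish pins [0.03740662 0.03346308 0.09      ] [ 0.03741741 -0.03553984  0.09      ]
pivot [0.08589412 0.02835191 0.117     ] rim far [ 0.11584692 -0.00412757  0.072     ]
[-0.008   0.     -0.0007] [-0.01 -0.01  0.02]
[-0.01    0.     -0.0009] [-0.01 -0.01  0.02]
```

```bash
python3 steer.py '-0.003 0.0002 -0.0002 0 0 0 0;-0.006 0.0004 -0.0005 0 0 0 0;-0.009 0.0006 -0.0008 0 0 0 0;-0.009 0.0006 -0.0008 0 0 0 0;-0.009 0.0006 -0.0008 0 0 0 0' | egrep 'pos|force:'; python3 - <<'E'
from h import *
from rig import bot
import cv2
s=bot.read_state();c=bot.capture('wrist')
print(tol(s['position']),s['force'],s['moment'],Rn.from_matrix(Rt(3.57,0).T@np.array(s['tcp_rot'])).as_rotvec(degrees=True))
pickle.dump((s,c),open('w4.pkl','wb'))
a=cv2.resize(c['color'][100:190,230:345],None,fx=6,fy=6,interpolation=cv2.INTER_CUBIC)
cv2.imwrite('pics/w4.png',a[:,:,::-1])
E
```

```text
position: [0.5381, -0.2698, 0.123]
force: [0.1, 0.5, -2.8]
grasp_force: 30.0
[ 0.0043121  -0.00193356  0.12299153] [ 0.12535901  0.47089791 -2.76646657] [ 0.06698734  0.10683697 -0.01602301] [-0.23023861  5.2614208   0.046806  ]
```

View pics/w4.png

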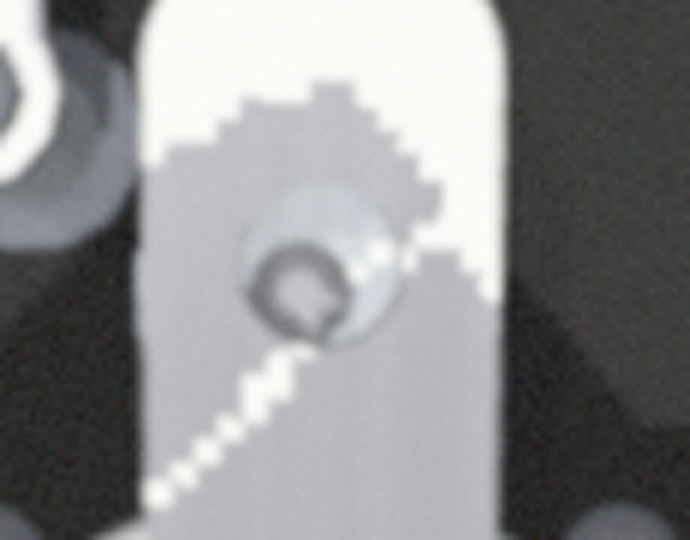

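The crop shows the pin's tip ring at (302,293) and the hole centre at (322,265).

```bash
python3 - <<'E'
from h import *
s,c=pickle.load(open('w4.pkl','rb'))
f=lambda u:(np.array(u)+.5)/6-.5+[230,100]
R=np.array(s['tcp_rot']);p=np.array(s['position'])
w=wpt(s,c,f((302,293)),.114);print('pin',tol(w))
o,d=wray(s,c,f((322,265)));o2=R.T@(o-p);d2=R.T@d;q=o2+d2*(.002-o2[2])/d2[2];print('hole tool',q,tol(p+R@q))
print('pin edge-based hole', tol(wpt(s,c,f((322,348)),.12)))
from rig import bot
s=bot.read_state();print(tol(s['position']))
pin=tol(w);X=pin[0]-.0652;Y=pin[1]
T=[]
for th in (4,3,2,1,0):
    a=np.radians(th);zi=.1058
    T.append((shw(X+.066-.066*np.cos(a)-.007*np.sin(a),Y,zi+.097*np.sin(a)+.007*np.cos(a)),3.57,th))
offs(s,T)
E
```

```text
pin [ 6.73603695e-02 -8.95974441e-05  1.14000000e-01]
hole tool [ 0.06539286 -0.00014805  0.002     ] [ 0.06961296 -0.0018349   0.12699601]
pin edge-based hole [ 0.06245267 -0.00186528  0.12      ]
[ 0.00431797 -0.00187746  0.12293349]
[-0.0028 -0.0018  0.0031] [ 0.23 -1.25 -0.03]
[-0.0029 -0.0018  0.0048] [ 0.23 -2.25 -0.03]
[-0.003  -0.0018  0.0065] [ 0.23 -3.25 -0.03]
[-0.003  -0.0018  0.0082] [ 0.23 -4.25 -0.04]
[-0.0031 -0.0018  0.0099] [ 0.23 -5.25 -0.04]
```

```bash
python3 steer.py '-0.0014 -0.0009 0.0005 0.1 -0.3 0 0;-0.0028 -0.0018 0.0015 0.2 -0.6 0 0;-0.0028 -0.0018 0.0031 0.2 -1.2 0 0;-0.0029 -0.0018 0.004 0.2 -1.7 0 0;-0.0029 -0.0018 0.0048 0.2 -2.2 0 0;-0.003 -0.0018 0.0057 0.2 -2.7 0 0;-0.003 -0.0018 0.0065 0.2 -3.2 0 0;-0.003 -0.0018 0.0065 0.2 -3.2 0 0' | egrep 'pos|force:'; python3 -c "
from h import *
from rig import bot
s=bot.read_state();print(tol(s['position']),s['force'],s['moment'],Rn.from_matrix(Rt(3.57,0).T@np.array(s['tcp_rot'])).as_rotvec(degrees=True))"
```

```text
position: [0.5355, -0.2679, 0.1158]
force: [0.5, 0.0, -2.1]
grasp_force: 30.0
[0.00181078 0.00014148 0.11580506] [ 0.47099569  0.01054064 -2.10371564] [ 0.02358851  0.03727809 -0.03239147] [-6.79763737e-04  1.98882474e+00  6.39297612e-03]
```

```bash
python3 steer.py '0 0 0.001 0 -0.6 0 0;-0.0001 0 0.0018 0 -1 0 0;-0.0001 0 0.0027 0 -1.5 0 0;-0.0001 0 0.0034 0 -2 0 0;-0.0001 0 0.0034 0 -2 0 0' | egrep 'pos|force:';  python3 steer.py '0 0 0.0005 0 0 0 0;0 0 0.0005 0 0 0 0' | egrep 'pos|force:'; python3 -c "
from h import *
from rig import bot
s=bot.read_state();print(tol(s['position']),s['force'],s['moment'],Rn.from_matrix(Rt(3.57,0).T@np.array(s['tcp_rot'])).as_rotvec(degrees=True))"
```

```text
position: [0.5355, -0.268, 0.1129]
force: [-1.7, -0.2, -1.0]
grasp_force: 30.0
position: [0.5354, -0.268, 0.1124]
force: [-0.8, 0.1, 1.4]
grasp_force: 30.0
[ 1.70058073e-03 -1.21730777e-05  1.12429891e-01] [-0.81264051  0.10367399  1.39953156] [ 0.11167495 -0.00997999 -0.02859512] [-0.02117018  0.03456541  0.02804706]
```

```bash
python3 steer.py '0 0 0.0004 0 0 0 0;0 0 0.0004 0 0 0 0;0 0 0.0004 0 0 0 1;0 0 0.0004 0 0 0 1;0 0 0.0004 0 0 0 1;0 0 0.0004 0 0 0 1;0 0 0.0004 0 0 0 1;0 0 0.0004 0 0 0 1;0 0 -0.002 0 0 0 1;0 0 -0.002 0 0 0 1' | egrep 'pos|force|open'
```

```text
position: [0.5355, -0.268, 0.1144]
force: [0.2, 0.8, 0.3]
opening: 0.798
grasp_force: 0.0
```

```bash
python3 steer.py '0 0 -0.005 0 0 0 1;0 0 -0.02 0 0 0 1;0 0 -0.05 0 0 0 1;0 0 -0.085 0 0 0 0.6;0 0 -0.1 0 0 0 0.4;0 0 -0.1 0 0 0 0.4;0 0 -0.1 0 0 0 0.4' | egrep 'pos|force|open'
python3 - <<'E'
from h import *
from rig import bot
import cv2
s=bot.read_state();c=bot.capture('wrist');t=bot.capture('top');sc=bot.capture('scene')
pickle.dump((s,c,t,sc),open('w5.pkl','wb'));print(tol(s['position']))
a=cv2.resize(c['color'][60:260,200:360],None,fx=3,fy=3,interpolation=cv2.INTER_CUBIC)
b=cv2.resize(t['color'][170:235,365:430],None,fx=4.6,fy=4.6,interpolation=cv2.INTER_CUBIC)
d=cv2.resize(sc['color'][145:210,300:390],None,fx=3.5,fy=3.5,interpolation=cv2.INTER_CUBIC)
o=np.zeros((600,800,3),np.uint8);o[:600,:480]=a;o[:299,485:485+299]=b;o[305:305+d.shape[0],485:800]=d
cv2.imwrite('pics/w5.png',o[:,:,::-1])
E
```

```text
position: [0.5349, -0.2677, 0.214]
force: [0.4, -0.2, -0.0]
opening: 0.721
grasp_force: 0.0
[0.00123712 0.00037932 0.213979  ]
```

View pics/w5.png

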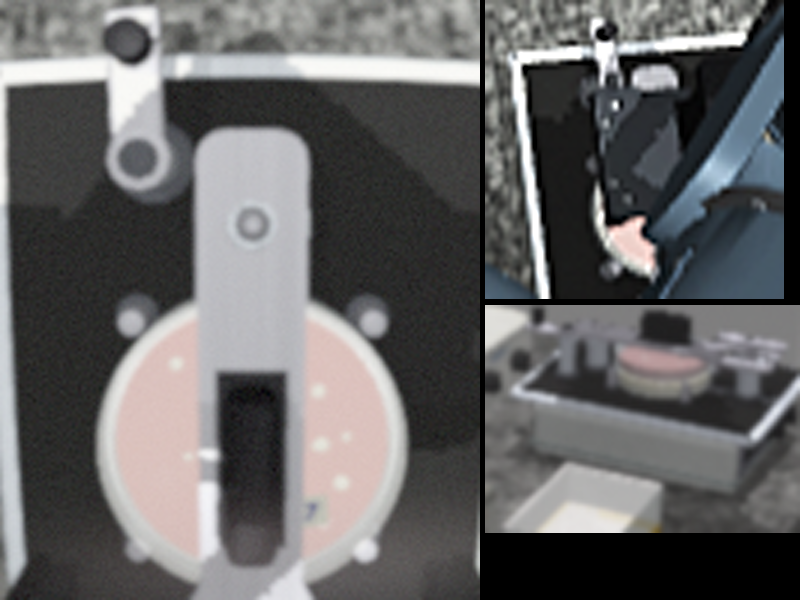

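The bar sits with the pin centred in its hole at (252,224), the dishes are in place, the latch pivot is at (138,158) and the knob top at (128,40).

```bash
python3 - <<'E'
from h import *
s,c,t,sc=pickle.load(open('w5.pkl','rb'))
f=lambda u:(np.array(u)+.5)/3-.5+[200,60]
pin=tol(wpt(s,c,f((252,222)),.114));piv=tol(wpt(s,c,f((138,157)),.117));kn=tol(wpt(s,c,f((128,40)),.135))
print(pin,piv,kn,np.degrees(np.arctan2(*(kn-piv)[1::-1])), np.hypot(*(kn-piv)[:2]))
print('beaker',unproj(t,(397,120),.19))
P=np.array([.0850,.0295]);k0=P+.030*(kn-piv)[:2]/np.hypot(*(kn-piv)[:2]);print(k0)
from rig import bot
offs(bot.read_state(),[(shw(*k0,.20),3.57,0),(shw(*k0,.123),3.57,0)])
E
```

```text
[6.79834468e-02 3.84793933e-05 1.14000000e-01] [0.08577882 0.03005102 0.117     ] [0.11471134 0.03035031 0.135     ] 0.5926818142459038 0.028934060927072073
beaker [ 0.80110094 -0.24663375  0.19      ]
[0.11499839 0.02981032]
[ 0.1143 -0.029   0.0122] [-0.13  0.14 -0.03]
[ 0.1145 -0.0288  0.0892] [-0.13  0.14 -0.03]
```

```bash
python3 steer.py '0.04 -0.01 0.004 0 0 0 0.45;0.08 -0.02 0.008 0 0 0 0.45;0.1143 -0.029 0.012 0 0 0 0.45;0.1143 -0.029 0.012 0 0 0 0.45;0.1143 -0.029 0.04 0 0 0 0.45;0.1143 -0.029 0.065 0 0 0 0.45;0.1144 -0.029 0.08 0 0 0 0.45;0.1145 -0.029 0.086 0 0 0 0.45;0.1145 -0.029 0.089 0 0 0 0.45;0.1145 -0.029 0.089 0 0 0 0.45' | egrep 'pos|force|open'; python3 steer.py '0 0 0 0 0 0 0;0 0 0 0 0 0 0;0 0 0 0 0 0 0;0 0 0 0 0 0 0;0 0 0 0 0 0 0;0 0 0 0 0 0 0;0 0 0 0 0 0 0;0 0 0 0 0 0 0'; python3 -c "
from h import *
from rig import bot
s=bot.read_state();print(tol(s['position']))"
```

```text
position: [0.6479, -0.2323, 0.1254]
force: [0.6, 0.5, 0.8]
opening: 0.449
grasp_force: 0.0
time_s: 20.1
position: [0.6481, -0.2316, 0.1254]
tcp_rot: [[0.998, 0.062, 0.001], [0.062, -0.998, 0.0], [0.001, -0.0, -1.0]]
force: [1.3, 1.6, 3.1]
opening: 0.118
grasp_force: 30.0
[0.11644171 0.02933558 0.12543966]
```

```bash
python3 steer.py '-0.0003 0.0039 0 0 0 0 0;-0.001 0.0078 0 0 0 0 0;-0.0023 0.0115 0 0 0 0 0;-0.004 0.015 0 0 0 0 0;-0.0062 0.0183 0 0 0 0 0;-0.0088 0.0212 0 0 0 0 0;-0.0088 0.0212 0 0 0 0 0' | egrep 'pos|force|open'
```

```text
position: [0.6411, -0.2521, 0.1253]
force: [2.7, 4.1, 2.4]
opening: 0.119
grasp_force: 30.0
```

```bash
python3 steer.py '-0.0029 0.0026 0 0 0 0 0;-0.0062 0.0048 0 0 0 0 0;-0.0097 0.0065 0 0 0 0 0;-0.0134 0.0078 0 0 0 0 0;-0.0173 0.0085 0 0 0 0 0;-0.0212 0.0088 0 0 0 0 0;-0.0212 0.0088 0 0 0 0 0' | egrep 'pos|force|open'; python3 -c "
from h import *
from rig import bot
s=bot.read_state();print(tol(s['position']),s['force'],s['moment'])"
```

```text
position: [0.6202, -0.2628, 0.1252]
force: [2.0, 4.3, 2.1]
opening: 0.119
grasp_force: 30.0
[ 8.66216692e-02 -1.24637090e-04  1.25168851e-01] [1.99947426 4.28728225 2.12844862] [ 0.72242919 -0.42203474 -0.01361522]
```

Now I'll feel for the stop in −x.

```bash
for i in 1 2 3; do python3 steer.py '-0.001 0 0 0 0 0 0;-0.001 0 0 0 0 0 0' | egrep 'pos|force:'; done
```

```text
position: [0.6195, -0.263, 0.1252]
force: [2.9, 3.7, 1.0]
grasp_force: 30.0
position: [0.6191, -0.263, 0.1252]
force: [3.9, 4.0, 2.3]
grasp_force: 30.0
position: [0.6187, -0.2631, 0.1252]
force: [5.4, 5.5, -0.3]
grasp_force: 30.0
```

```bash
for i in 1 2; do python3 steer.py '-0.0015 0 0 0 0 0 0;-0.0015 0 0 0 0 0 0' | egrep 'pos|force:'; done; python3 -c "
from h import *
from rig import bot
s=bot.read_state();print(tol(s['position']),s['force'],s['moment'])"
```

```text
position: [0.6165, -0.2634, 0.1252]
force: [4.8, 3.8, 2.1]
grasp_force: 30.0
position: [0.6157, -0.2634, 0.1252]
force: [5.1, 5.1, 0.5]
grasp_force: 30.0
[ 0.08211243 -0.00043301  0.12520618] [5.14953493 5.10736346 0.46142311] [ 0.84069048 -0.9943851  -0.13587198]
```

```bash
python3 steer.py '0 0 0 0 0 0 0.5;0 0 0 0 0 0 0.5;0 0 0 0 0 0 0.5;0 0 0 0 0 0 0.5;0 0 0 0 0 0 0.5;0 0 -0.005 0 0 0 0.5;0 0 -0.02 0 0 0 0.5;0 0 -0.05 0 0 0 0.5;-0.03 0 -0.085 0 0 0 0.5;-0.06 0 -0.1 0 0 0 0.5;-0.08 0 -0.1 0 0 0 0.5;-0.08 0 -0.1 0 0 0 0.5' | egrep 'pos|force:|open'
python3 - <<'E'
from h import *
from rig import bot
import cv2
s=bot.read_state();c=bot.capture('wrist');pickle.dump((s,c),open('w6.pkl','wb'));print(tol(s['position']))
g=cv2.cvtColor(c['color'],cv2.COLOR_RGB2GRAY)
# search project of local grid at z=.135: rectify onto the knob-top plane, 0.5 mm/px
xs=np.arange(.05,.13,.0005);ys=np.arange(.05,-.05,-.0005)
R=np.array(s['tcp_rot']);M=c['mount'];K=c['K']
def rect(z):
    m=np.zeros((len(xs),len(ys),2),np.float32)
    for i,x in enumerate(xs):
        for j,y in enumerate(ys):
            q=M[:3,:3].T@(R.T@(shw(x,y,z)-s['position'])-M[:3,3]);th=np.arctan2(np.hypot(q[0],q[1]),-q[2]);n=np.hypot(q[0],q[1])
            m[i,j]=[K[0,2]+K[0,0]*th*q[0]/n,K[1,2]-K[0,0]*th*q[1]/n]
    return cv2.remap(g,m,None,cv2.INTER_LINEAR)
im=rect(.135);np.save('rect.npy',im)
for i in range(len(xs)-1,-1,-6): print('%.3f'%xs[i],' '.join('%3d'%v for v in im[i,::8]))
print(ys[::8].round(3))
E
```

```text
position: [0.532, -0.2691, 0.2274]
force: [0.4, 0.5, -0.5]
opening: 0.502
grasp_force: 0.0
[-0.0017421  -0.00089118  0.22741593]
0.130 124 138 126 137 144 158 121 139 125 166 121 144 163 128 150 149 169 158 182 173 138 122 140 137 160
0.127 134 116 134 188 154 136 107 109 110 119 107 110 165 127 159 153 168 170 150 141 135 119 117 161 159
0.124 122 128 164 141 127 105 105 136 133 136 135 135 158 133 169 144 153 144 127 141 122 139 126 147 164
0.121 150 129 136 146 133 126 142 149 165 159  89 148 178 153 176 155 168 119 137 100 145 155 157 131 160
0.118 171 138 159 141 139 159 163 138 149 142 127 139 141 151 168 152 157 112 146 139 169 156 115 132 144
0.115 145 129 129 146 158 167 162 168 126 115 125 133 136 101 115 134 130 114 138 128 145 145 136 151 138
0.112 159 165 156 165 188 166 154 155 139 145 136 117 100  97 111 130 146 135 141 158 148 162 156 136 155
0.109 246 247 247 247 246 246 247 246 247 244 209 206 205 206 204 234 246 245 246 246 246 246 245 246 246
0.106 213 223 225 221 219 220 224 224 228 203 186 182 182 183 181 195 226 228 230 229 228 224 224 227 230
0.103  60  60  60
[... 1369 characters left out ...]
2  42  41  42  42  43  36  40  39 138 191 188 191 182 189 188 115  36  42  41  42  43  40  42  41
0.061  39  41  42  41  41  42  39  45  40 140 189 189 188 188 189 186 113  36  40  42  40  43  40  42  41
0.058  43  42  45  41  40  39  39  39  42 143 191 190 189 188 187 186 115  42  40  38  42  39  41  37  43
0.055  38  40  39  43  37  37  41  41  43 145 189 189 189 188 188 186 116  37  44  41  44  41  44  41  44
0.052  38  41  41  43  42  43  41  38  41 147 189 187 188 187 188 186 107  37  37  42  46  38  43  45  37
[ 0.05   0.046  0.042  0.038  0.034  0.03   0.026  0.022  0.018  0.014
  0.01   0.006  0.002 -0.002 -0.006 -0.01  -0.014 -0.018 -0.022 -0.026
 -0.03  -0.034 -0.038 -0.042 -0.046]
```

```bash
python3 - <<'E'
import numpy as np
im=np.load('rect.npy').astype(float);xs=np.arange(.05,.13,.0005);ys=np.arange(.05,-.05,-.0005)
Y=[];X=[]
for y in np.r_[np.arange(.022,.008,-.001)]:
    j=np.argmin(abs(ys-y));col=im[:,j];i=[k for k in range(len(xs)-1) if xs[k]>.085 and col[k]>=115>col[k+1]][0]
    Y.append(y);X.append(xs[i]+.0005*(col[i]-115)/(col[i]-col[i+1]))
print(np.degrees(np.polyfit(Y,X,1)[0]),np.round(X,4))
m=(im<75);sel=np.ix_((xs>.078)&(xs<.0915),(ys>-.006)&(ys<.007))
a,b=np.nonzero(m[sel]);print('knob',xs[(xs>.078)&(xs<.0915)][a].mean(),ys[(ys>-.006)&(ys<.007)][b].mean())
E
```

```text
1.0777645143213854 [0.0917 0.0917 0.0916 0.0916 0.0915 0.0914 0.0914 0.0914 0.0914 0.0915
 0.0914 0.0914 0.0914 0.0915]
knob 0.08543790849673207 -6.372549019612012e-05
```

```bash
python3 -c "
from rig import bot
print(bot.read_state()['time_s']);print(bot.hand_in())"
```

```text
23.75
the job is handed in; nothing more can be done
None
```

The hold-down bar is hooked under the T-post and seated level with its hole over the locating pin. The latch is swung against its stop (wrist image: within about 1° of straight across), and I handed the job in at 23.75 s with the robot clear; no verdict came back.

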